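Hook the hot beaker tray out of the drying oven

ROBOT

A 6-joint arm with a two-finger parallel gripper is mounted at the origin on the work surface. World frame = base frame: x ahead of the robot, y to its left, z up, the work surface at z = 0. Lengths are in m, angles in rad, forces in N, time in s.
With the tool pointing down it reaches from about 0.375 to 0.9 m from the base axis. Payload 3.1 kg.
Tool frame: the origin (TCP) lies on the centre line of the jaws, within the pads' length; the fingertips stand 8 mm ahead of it and the grasp point (between the pads) lies 11 mm behind it; z points along the fingers, y is the line along which they close (so a half turn about z gives the same grasp; the last joint's range is limited). The gripper opens to 85 mm and grips with 20 to 120 N. Pads are 22 mm wide; open, the fingers measure 114 mm over their backs; the gripper's body (76 mm by 85 mm) begins 54 mm behind the grasp point. The pads swing forward as they close: fully open they stand 13 mm farther back than shut.
Start: joints at [0.958, 0.527, 1.433, -0, 1.181, -0.178], TCP at [0.263, 0.567, 0.239] pointing down, gripper open.
Joint ranges: [-3.08, 3.08], [-0.75, 2.2], [0.22, 2.44], [-1.43, 4.57], [0, 2.65], [-2.85, 2.85]. Speed limits (rad/s): [2.79, 2.79, 3.14, 3.14, 3.14, 3.14].

INTERFACE

Orientations are given as a unit quaternion [x, y, z, w].
In Python, from station import * gives the robot as it stands.
- The arm moves only by the tool play_rows, never from a script. Its argument "rows" is a list of rows, each a list of 3 entries, a list of its own where there are three numbers: the turn, a rotation vector about the tool's x, y, z in degrees, then the shift along the tool's x, y, z in mm, then the closure, from 0 (fully open) to 1 (shut). In form: [[[ax, ay, az], [dx, dy, dz], jaw], ...]. A call has 1 to 12 rows; each row shifts and turns the commanded pose from where the row before left it, along the tool's axes as they then stand; what a row does not reach is not made up. A row lasts 1/12 s, in which the tool goes at most 41.7 mm and 7.16 degrees, less where a joint would pass 70% of its speed; a pose out of reach is approached as far as the arm can. A call with a gripper value outside its range is refused whole. The fingers move at their own pace and stop on an object; "grip_force" is the grip in N (left out, the last holds). Time passes only in rows, so rows that do not move let the fingers close. It gives the time, the measured TCP pose, the force, the opening and the grip force at its end, in the units of the state.
- sense(): the state, without advancing time (a new reading comes with each control period).
- snapshot(name): name is "side" or "top" or "wrist"; returns (picture, depth): 400x640x3 uint8, red, green, blue; 400x640 float32, m along the optical axis (not along the pixel's ray), 0 where there is no reading.
- get_calibration(name): a dict with "vfov" (degrees; the focal length in pixels is half the picture's height over the tangent of half this angle, whatever the lens; pixels are square), "cx", "cy" (the principal point, pixels), "xyz" and "attitude" of the camera in the world. Camera axes: x right, y down, z forward; pixel columns grow to the right and rows downward; lengths in m; the calibration is good to about 2 mm. The wrist camera is an equidistant fisheye: a pixel r from the principal point sees the ray r / f radians off the axis. A picture is of the moment at which its call begins: read the wrist's pose just before it. get_calibration takes no time and is no camera call; for the wrist camera it gives the pose at the moment of the call.
- sign_off(): hands the job in; it is judged then, once.
The state is a dict: "t": time; "q": joint angles; "qd": joint speeds; "tau": joint torques, N m; "tcp_pos": TCP position; "tool_rot": TCP orientation; "force": force on the tool from outside, world axes, zero at the start; "ft_torque": the same for the moment, N m; "finger_gap": opening from 0.0 (shut) to 1.0 (fully open); "gripper_force": force on a finger pad.
Only numpy, scipy, OpenCV 4.12 (cv2) and the standard library are available. Lean on these libraries where they do the work, as an engineer would, in place of code of your own. Each camera call takes 0.05 s, during which the arm holds its last target. There are 200 camera calls.

TASK

The tray in the bench drying oven is hot: take the red-handled tray hook from its rest, put the hook's tip down through the wire loop at the front of the tray and draw the tray straight out until the whole of it is clear of the oven and lies square on the open door, not hanging over its edges (the loop may). Touch the tray and its beakers with the hook only, keep both beakers standing in it, and leave the other things on the bench where they are. Then lay the hook back in the two forks of its rest, hook hanging down, and let go.

Things in the scene. Friction and masses are not known exactly. Their poses are not given: they have to be found in the camera images.
- oven: Sizes in mm. Fixed white drying oven 400 wide x 300 deep x 270 high. Origin: on the bench under the middle of the chamber's mouth, in the plane of the front face; own +x points into the oven, -x out, z up. Chamber y -100 to 100, 230 deep, z 45 to 200; walls 270 high beside it (y -150 to -100, 100 to 250). A thin stay rod at y -124 and 124 slopes from the front face at z 115 to the door at x -85.
- door_mid (a point): Centre of the upper face of the oven's open drop-down door, 45 mm above the bench; axes as the oven's. The door is fixed, level, flush with the chamber floor (no step or sill), and reaches from the oven's front face (100 from here in +x) to its free end (100 in -x), 260 wide (y -130 to 130). The tray lies well with its centre here.
- tray: Loose steel tray, mm: own x -70 (front face) to 70, y -94 to 94, 27 high, about 0.45 kg (varies), holding two beakers. Origin: centre of its underside; +x towards the back of the oven. At the start it stands in the chamber, on its floor, within 1 degree of square and 3 mm of centre, its front face from 8 inside to 21 outside the oven's front plane. It slides by friction (about 0.5 to 0.7).
- tray_loop (a point): Centre of the hole in the rigid, level wire loop (6 mm steel) on the tray's front, 92 before the tray's centre, 20 mm above its underside; axes as the tray's. Free hole: y -22 to 22 (outer corners cut off by 8), x -20 (inside of the outer wire) to 21 (tray's front face). The wire fills z -3 to 3; below it the hole is open down to the floor or door, 20 below here.
- tray_hook: Loose tray hook, about 0.15 kg, mm: red handle 100 long (own x -50 to 50), 20 wide (y), 26 high (z), flat sides. Origin: centre of the handle, where to grip it; +x to the hook end, z up; centre of mass about 20 ahead. An 8 mm steel rod on the handle's axis runs to x 160 and bends straight down to the tip; behind the handle it runs to x -100 and ends in a 20 mm ring (to x -122).
- hook_tip (a point): Lowest point of the hook's down-bent end (8 mm thick, rounded): 160 ahead of the handle's centre and 45 mm below it; axes as the hook's.
- hook_rest: Fixed steel rest, mm: base 190 x 70 x 8, two V forks at own x -75 and 75 (6 thick along x), sides at 45 degrees, mouth 40 wide, top at z 99. Origin: on the bench under its centre; x along the line of the forks. At the start the rod lies in both Vs, the handle between them (within 5 mm of the middle), its centre 85 above the bench, hook end towards +x, tip down. Nothing clamps it: lift it straight up.
- beaker_a: Clear glass beaker standing in the tray, 50 diameter x 66 mm high, 0.06 kg. Origin: centre of its underside, z up.
- beaker_b: Second beaker, the same.
- tip_box: Bystander: blue pipette-tip box with a clear lid, 124 x 86 x 56 mm high, loose. Origin: centre of its underside.
- reagent_bottle: Bystander: glass bottle with a blue cap, 70 diameter x 140 mm high, loose. Origin: centre of its underside.
- tube_rack: Bystander: orange rack with four purple-capped tubes, 74 x 134 x 104 mm high, loose. Origin: centre of its underside.
- calculator: Bystander: flat desk calculator, 150 x 105 x 21 mm high, loose. Origin: centre of its underside.

How it is judged:
By the outcome, as a careful person would: the job done as asked, in the order asked, and still so for the second after the job is handed in, with the robot touching nothing.
It also fails if it takes over 59 s, if anything falls off the work surface, if the arm or the gripper's body presses on something with over 40 N, if the wrist force passes 120 N, or if a joint passes its speed limit or range.

## Working session

There is one attempt and no reset: what is moved stays moved. The work goes in short steps, Python scripts to look and compute and a tool call to move; the robot and the scene stay as the last step left them, time stands still between calls to the robot, and variables do not carry over. Pictures are saved under pics/ and viewed, at most 10 in all, crops included, and the job is handed in when it is done.

Besides the shell and the picture viewer there is one more tool, called after "Request:" as name(argument=value, ...) on one line, values as JSON. play_rows: Moves the arm, as the interface text tells. Its arguments: {"type":"object","properties":{"rows":{"type":"array","items":{"type":"array"}},"grip_force":{"type":"number"}},"required":["rows"]}

```bash
mkdir -p pics; ls
python3 - <<'E'
from station import *
import cv2,numpy as np
s=sense();print(s)
for n in ["top","side"]:
    p,d=snapshot(n);np.savez(f"{n}.npz",p=p,d=d);c=get_calibration(n);print(c)
    cv2.imwrite(f"pics/{n}0.png",p[:,:,::-1])
E
```

```text
pics
{'t': 0.0, 'q': array([ 9.57469617e-01,  5.28463754e-01,  1.43393542e+00,  1.14285347e-05,
        1.18141922e+00, -1.78504106e-01]), 'qd': array([ 0.00107762, -0.00019045, -0.00100697,  0.00087827, -0.00021851,
       -0.0013851 ]), 'tau': array([ 5.38055974e-04, -4.42353737e+01, -1.78026330e+01, -1.69720852e-04,
        8.37694213e-03, -6.84797072e-07]), 'tcp_pos': array([0.26283169, 0.56625352, 0.23832457]), 'tool_rot': array([ 2.15704581e-01,  9.76458036e-01, -1.02474573e-03, -4.34057291e-04]), 'force': array([ 0.07119595, -0.09143749, -0.85409609]), 'ft_torque': array([0.00460959, 0.04661745, 0.00666759]), 'gripper_force': 0.0, 'finger_gap': 0.9968578628476822}
{'vfov': 56.93415784376005, 'cx': 320.49717251094427, 'cy': 196.55852432177713, 'xyz': array([0.45558161, 0.02427421, 1.06686431]), 'attitude': array([-0.70416931,  0.70674586, -0.04356823,  0.05251362])}
{'vfov': 51.305420720101175, 'cx': 312.54642841670767, 'cy': 197.06532623878823, 'xyz': array([1.12542277, 0.13644217, 0.81549892]), 'attitude': array([ 0.59952958,  0.73939725, -0.2378255 , -0.19311918])}
```

View pics/top0.png

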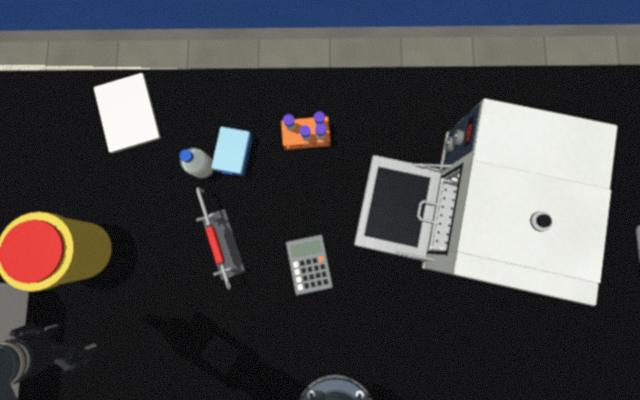

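View pics/side0.png

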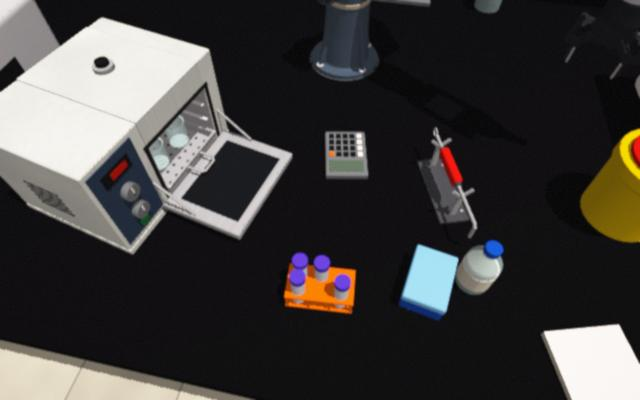

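The top view shows the rest at about (222,245) with its hook end at (200,190), next to the bottle. The door's centre is near (400,207) and the loop is at (426,211). The oven opens to image left. I'll enlarge both areas.

```bash
cat > h.py <<'E'
import numpy as np,cv2
from scipy.spatial.transform import Rotation as R
from station import *
def ray(c,u,v,fish=False):
    f=200/np.tan(np.radians(c['vfov']/2)); a=np.array([u-c['cx'],v-c['cy']])
    if fish:
        r=np.linalg.norm(a); th=r/f; d=np.r_[a/max(r,1e-9)*np.sin(th),np.cos(th)]
    else: d=np.r_[a/f,1]
    return R.from_quat(c['attitude']).apply(d)
def atz(c,u,v,z,fish=False):
    d=ray(c,u,v,fish); return c['xyz']+d*(z-c['xyz'][2])/d[2]
def atd(c,u,v,dep):
    return c['xyz']+ray(c,u,v)*dep
def proj(c,P):
    f=200/np.tan(np.radians(c['vfov']/2)); q=R.from_quat(c['attitude']).inv().apply(np.array(P)-c['xyz'])
    return np.c_[q[:,0]/q[:,2]*f+c['cx'],q[:,1]/q[:,2]*f+c['cy']] if q.ndim>1 else q[:2]/q[2]*f+[c['cx'],c['cy']]
E
python3 - <<'E'
import cv2,numpy as np
p=np.load('top.npz')['p'][:,:,::-1]
A=cv2.resize(p[180:300,175:255],None,fx=5,fy=5,interpolation=cv2.INTER_CUBIC)
B=cv2.resize(p[145:270,350:470],None,fx=5,fy=5,interpolation=cv2.INTER_CUBIC)[:600,:400+0]
B=cv2.resize(p[150:270,350:430+0],None,fx=5,fy=5,interpolation=cv2.INTER_CUBIC)
B=cv2.resize(p[150:270,388:468],None,fx=5,fy=5,interpolation=cv2.INTER_CUBIC)
cv2.imwrite('pics/crop1.png',np.hstack([A,B]))
E
```

```text
(no output)
```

View pics/crop1.png

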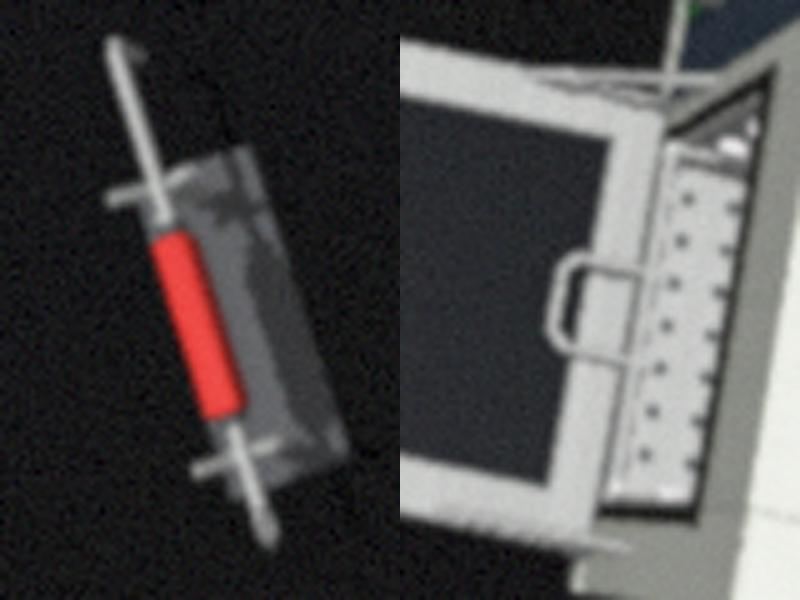

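In the left crop the handle's top runs from (170,236) to (224,411) and the hook bend is at (115,42). In the right crop the loop's outer wire is at (557,309), its arms at y 257 and 357, and the tray's front edge is near (640,315).

Run:
```python
from h import *
c=get_calibration('top');cs=get_calibration('side')
P=lambda x,y,z:atz(c,175+x/5,180+y/5,z)
Q=lambda x,y,z:atz(c,388+(x-400)/5,150+y/5,z)
np.set_printoptions(precision=4,suppress=True)
a=P(170,236,.098);b=P(224,411,.098);h=(a+b)/2
print('handle',a,b,h,np.linalg.norm(a-b),'yaw',np.degrees(np.arctan2(*(a-b)[[1,0]])))
e=P(115,42,.085);r=P(268,545,.085)
print('bend',e,'ring',r,np.linalg.norm(e-r),'yaw',np.degrees(np.arctan2(*(e-r)[[1,0]])), 'ctr from bend', r+(e-r)*126/286)
print('side proj handle',proj(cs,np.r_[h[:2],.098]),proj(cs,e))
L=Q(557,309,.065);print('outer wire',L)
t=Q(600,257,.065);bt=Q(600,355,.065);print('arms',t,bt,np.linalg.norm(t-bt))
D=[Q(665,130,.045),Q(600,510,.045)];v=D[0]-D[1];print('front',D,np.degrees(np.arctan2(v[1],v[0])))
i=[Q(612,140,.045),Q(548,487,.045)];v=i[0]-i[1];print('pane',i,np.degrees(np.arctan2(v[1],v[0])))
f=[atz(c,373,156,.045),atz(c,356,246,.045)];v=f[0]-f[1];print('free end',f,np.linalg.norm(v),np.degrees(np.arctan2(v[1],v[0])))
tr=[Q(663,200,.072),Q(622,470,.072)];v=tr[0]-tr[1];print('tray rim',tr,np.degrees(np.arctan2(v[1],v[0])))
d=np.load('top.npz')['d']
# door plane depth points
for u,vv in [(400,170),(390,205),(380,240),(412,200)]: print(atd(c,u,vv,d[vv,u]))
# handle by colour
p=np.load('top.npz')['p'].astype(int);m=(p[...,0]>150)&(p[...,1]<90)&(p[...,2]<90);m[:,:185]=0;m[:,250:]=0;m[:180]=0;m[300:]=0
ys,xs=np.nonzero(m);print('red',m.sum(),atz(c,xs.mean(),ys.mean(),.096))
w=np.array([atd(c,x,y,d[y,x]) for x,y in zip(xs,ys)]);print(np.median(w,0))
print('bottle',[np.median([atd(c,u,vv,d[vv,u]) for u in range(184,190) for vv in range(153,159)],0)])
print('wrist',get_calibration('wrist'),R.from_quat(sense()['tool_rot']).as_matrix())
```

```text
handle [0.5081 0.3301 0.098 ] [0.4173 0.2984 0.098 ] [0.4627 0.3142 0.098 ] 0.09618546699458912 yaw 19.20656848490482
bend [0.6138 0.3681 0.085 ] ring [0.3479 0.2767 0.085 ] 0.28111166121029607 yaw 18.965191435682094 ctr from bend [0.465 0.317 0.085]
side proj handle [450.1675 162.3556] [473.7735 225.3996]
outer wire [ 0.5497 -0.2318  0.065 ]
arms [ 0.578  -0.2563  0.065 ] [ 0.5246 -0.254   0.065 ] 0.05349068783079732
front [array([ 0.6521, -0.3013,  0.045 ]), array([ 0.4413, -0.256 ,  0.045 ])] -12.11152117448195
pane [array([ 0.6466, -0.2714,  0.045 ]), array([ 0.4539, -0.2282,  0.045 ])] -12.628836099264454
free end [array([ 0.7108, -0.1121,  0.045 ]), array([ 0.4581, -0.06  ,  0.045 ])] 0.25795289133646127 -11.655788215438314
tray rim [array([ 0.6082, -0.2898,  0.072 ]), array([ 0.4628, -0.2612,  0.072 ])] -11.109967927533113
[ 0.6695 -0.1867  0.0468]
[ 0.5709 -0.1563  0.0444]
[ 0.4743 -0.1265  0.0423]
[ 0.5845 -0.2175  0.0457]
red 272 [0.4623 0.3162 0.096 ]
[0.4616 0.3155 0.0985]
bottle [array([0.6913, 0.382 , 0.1407])]
wrist {'vfov': 65.70646984690485, 'cx': 320.00074018195807, 'cy': 194.3890668946489, 'xyz': array([0.2022, 0.5951, 0.3725]), 'attitude': array([0.8352, 0.5333, 0.0715, 0.1136])} [[-0.9069  0.4212 -0.0011]
 [ 0.4212  0.9069 -0.0016]
 [ 0.0003 -0.002  -1.    ]]
```

```bash
cat >> h.py <<'E'
def go(target, yawY):  # shift in tool axes (mm) now, and turn about tool z (deg)
    s=sense(); M=R.from_quat(s['tool_rot']); m=M.as_matrix()
    yaw=np.degrees(np.arctan2(m[1,1],m[0,1]))
    print('tcp',np.round(s['tcp_pos'],4),'yawY %.2f'%yaw,'tilt deg',np.round(np.degrees(m[:2,2]),2),'gap %.3f'%s['finger_gap'],'F',np.round(s['force'],1))
    print('shift mm',np.round(M.inv().apply(np.array(target)-s['tcp_pos'])*1e3,1),'turn z %.1f'%-((yawY-yaw+180)%360-180))
E
python3 - <<'E'
from h import *
go([.4625,.3155,.16],109.1)
d=np.load('top.npz')['d'];c=get_calibration('top')
# height/footprint of obstacles
for n,(u0,u1,v0,v1) in dict(rack=(275,337,108,156),box=(210,252,125,178),bottle=(178,215,145,182)).items():
    w=np.array([atd(c,u,v,d[v,u]) for u in range(u0,u1) for v in range(v0,v1) if d[v,u]>0]);w=w[w[:,2]>.02]
    print(n,np.round(w.min(0),3),np.round(w.max(0),3))
E
```

```text
tcp [0.2629 0.5663 0.2384] yawY 65.09 tilt deg [-0.06 -0.09] gap 1.001 F [-0.6  0.5 -0.4]
shift mm [-286.7 -143.2   78.6] turn z -44.0
rack [0.743 0.012 0.02 ] [0.827 0.15  0.11 ]
box [0.662 0.239 0.02 ] [0.796 0.357 0.063]
bottle [0.657 0.336 0.02 ] [0.725 0.419 0.145]
```

Request:
play_rows(rows=[[[0, 0, 0], [-26, -13, 7], 0], [[0, 0, 0], [-26, -13, 7], 0], [[0, 0, 0], [-26, -13, 7], 0], [[0, 0, 0], [-26, -13, 7], 0], [[0, 0, 0], [-26, -13, 7], 0], [[0, 0, 0], [-26, -13, 7], 0], [[0, 0, 0], [-26, -13, 7], 0], [[0, 0, 0], [-26, -13, 7], 0], [[0, 0, 0], [-26, -13, 7], 0], [[0, 0, 0], [-26, -13, 7], 0], [[0, 0, 0], [-26.7, -13.2, 8.6], 0]])

```text
t: 1.02
tcp_pos: [0.4635, 0.315, 0.1603]
tool_rot: [0.216, 0.976, -0.0, -0.0]
force: [0.2, 1.0, -0.7]
finger_gap: 1.0
gripper_force: 0.0
```

Request:
play_rows(rows=[[[0, 0, -5.5], [0, 0, 0], 0], [[0, 0, -5.5], [0, 0, 0], 0], [[0, 0, -5.5], [0, 0, 0], 0], [[0, 0, -5.5], [0, 0, 0], 0], [[0, 0, -5.5], [0, 0, 0], 0], [[0, 0, -5.5], [0, 0, 0], 0], [[0, 0, -5.5], [0, 0, 0], 0], [[0, 0, -5.5], [0, 0, 0], 0], [[0, 0, 0], [0, 0, 0], 0], [[0, 0, 0], [0, 0, 0], 0]])

```text
t: 1.85
tcp_pos: [0.4627, 0.3161, 0.1604]
tool_rot: [-0.165, 0.986, -0.0, -0.0]
force: [0.2, 0.2, -0.7]
finger_gap: 0.998
gripper_force: 0.0
```

Run:
```python
from h import *
go([.4625,.3155,.074],109.1)
p,d=snapshot('wrist');c=get_calibration('wrist');np.savez('w1.npz',p=p,d=d)
cv2.imwrite('pics/w1.png',p[:,:,::-1])
import json;json.dump({k:(v.tolist() if hasattr(v,'tolist') else v) for k,v in c.items()},open('w1.json','w'))
```

```text
tcp [0.4627 0.3161 0.1604] yawY 108.94 tilt deg [-0.04 -0.01] gap 0.998 F [ 0.2  0.2 -0.7]
shift mm [ 0.4 -0.5 86.4] turn z -0.2
```

View pics/w1.png

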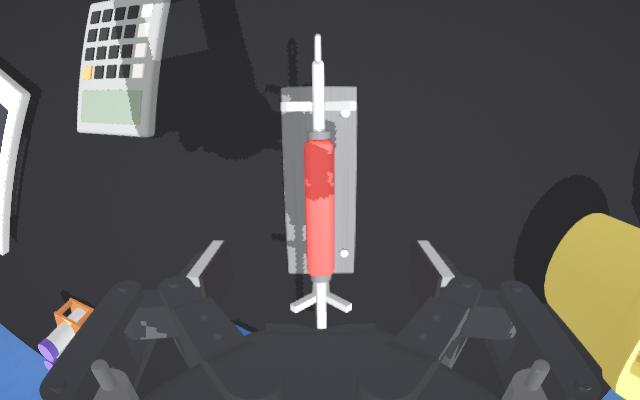

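The wrist view shows the handle aligned with the jaws and centred at u≈319, with its ends at (318,139) and (321,277).

Run:
```python
from h import *
c=get_calibration('wrist')
a=atz(c,318.5,139,.098,True);b=atz(c,320.5,277,.085,True);b2=atz(c,320.5,277,.098,True)
print(a,b,b2,(a+b2)/2,np.linalg.norm(a-b2),np.degrees(np.arctan2(*(b2-a)[[1,0]])))
```

```text
[0.41652917 0.29928589 0.098     ] [0.51697263 0.33525146 0.085     ] [0.50967818 0.3327121  0.098     ] [0.46310367 0.315999   0.098     ] 0.09896488681040812 19.74035429458897
```

Request:
play_rows(rows=[[[0, 0, -0.3], [0, 0, 10], 0], [[0, 0, 0], [0, 0, 10], 0], [[0, 0, 0], [0, 0, 10], 0], [[0, 0, 0], [0, 0, 10], 0], [[0, 0, 0], [0, 0, 10], 0], [[0, 0, 0], [0, 0, 10], 0], [[0, 0, 0], [0, 0, 10], 0], [[0, 0, 0], [0, 0, 10], 0], [[0, 0, 0], [0, 0, 6], 0], [[0, 0, 0], [0, 0, 0], 0]])

```text
t: 2.73
tcp_pos: [0.462, 0.3158, 0.073]
tool_rot: [-0.168, 0.986, -0.0, -0.001]
force: [0.2, -1.1, 0.2]
finger_gap: 1.0
gripper_force: 0.0
```

Request:
play_rows(rows=[[[0, 0, 0], [0, 0, 0], 0.5], [[0, 0, 0], [0, 0, 0], 0.6], [[0, 0, 0], [0, 0, 0], 0.7], [[0, 0, 0], [0, 0, 0], 0.8], [[0, 0, 0], [0, 0, 0], 0.9], [[0, 0, 0], [0, 0, 0], 1], [[0, 0, 0], [0, 0, 0], 1], [[0, 0, 0], [0, 0, 0], 1], [[0, 0, 0], [0, 0, 0], 1], [[0, 0, 0], [0, 0, 0], 1]], grip_force=80)

```text
t: 3.57
tcp_pos: [0.4635, 0.316, 0.0753]
tool_rot: [-0.169, 0.986, -0.0, 0.001]
force: [-0.1, -3.1, 4.6]
finger_gap: 0.222
gripper_force: 79.3
```

Run:
```python
from h import *
go([.4625,.3155,.074],109.4);print(sense()['q'],sense()['gripper_force'])
```

```text
tcp [0.4635 0.316  0.0753] yawY 109.42 tilt deg [ 0.07 -0.01] gap 0.222 F [-0.1 -3.1  4.6]
shift mm [ 1.1 -0.2  1.3] turn z 0.0
[ 3.99606839e-01  6.82028427e-01  1.72209521e+00 -9.38259579e-04
  7.36415374e-01 -1.50946495e+00] 79.28421020507812
```

Request:
play_rows(rows=[[[0, 0, 0], [0, 0, -4], 1], [[0, 0, 0], [0, 0, -8], 1], [[0, 0, 0], [0, 0, -12], 1], [[0, 0, 0], [0, 0, -16], 1], [[0, 0, 0], [0, 0, -20], 1], [[0, 0, 0], [0, 0, -20], 1], [[0, 0, 0], [0, 0, -20], 1], [[0, 0, 0], [0, 0, -20], 1], [[0, 0, 0], [0, 0, -20], 1], [[0, 0, 0], [0, 0, -20], 1], [[0, 0, 0], [0, 0, -10], 1], [[0, 0, 0], [0, 0, 0], 1]])

```text
t: 4.57
tcp_pos: [0.4639, 0.317, 0.2472]
tool_rot: [-0.168, 0.986, 0.001, 0.002]
force: [0.0, -0.3, -1.7]
finger_gap: 0.223
gripper_force: 78.5
```

Run:
```python
from h import *
go([.578,-.098,.245],-12)
```

```text
tcp [0.4639 0.317  0.2472] yawY 109.39 tilt deg [0.26 0.14] gap 0.223 F [ 0.  -0.3 -1.7]
shift mm [  30.2 -429.3    1.7] turn z 121.4
```

Request:
play_rows(rows=[[[0, 0, 0], [2.5, -20, 0], 1], [[0, 0, 0], [2.5, -30, 0], 1], [[0, 0, 0], [2.5, -38, 0], 1], [[0, 0, 0], [2.5, -38, 0], 1], [[0, 0, 0], [2.5, -38, 0], 1], [[0, 0, 0], [2.5, -38, 0], 1], [[0, 0, 0], [2.5, -38, 0], 1], [[0, 0, 0], [2.5, -38, 0], 1], [[0, 0, 0], [2.5, -38, 0], 1], [[0, 0, 0], [2.5, -38, 0], 1], [[0, 0, 0], [2.5, -38, 0], 1], [[0, 0, 0], [2.5, -37, 0], 1]])

```text
t: 5.57
tcp_pos: [0.5763, -0.1, 0.243]
tool_rot: [-0.168, 0.986, 0.001, -0.001]
force: [0.1, 1.0, -1.5]
finger_gap: 0.225
gripper_force: 78.6
```

Request:
play_rows(rows=[[[0, 0, 5], [0, 0, 0], 1], [[0, 0, 7], [0, 0, 0], 1], [[0, 0, 7], [0, 0, 0], 1], [[0, 0, 7], [0, 0, 0], 1], [[0, 0, 7], [0, 0, 0], 1], [[0, 0, 7], [0, 0, 0], 1], [[0, 0, 7], [0, 0, 0], 1], [[0, 0, 7], [0, 0, 0], 1], [[0, 0, 7], [0, 0, 0], 1]])

```text
t: 6.32
tcp_pos: [0.576, -0.0979, 0.2428]
tool_rot: [0.358, 0.934, 0.0, -0.002]
force: [0.1, 0.5, -0.9]
finger_gap: 0.221
gripper_force: 78.7
```

Request:
play_rows(rows=[[[0, 0, 7], [0, 0, 0], 1], [[0, 0, 7], [0, 0, 0], 1], [[0, 0, 7], [0, 0, 0], 1], [[0, 0, 7], [0, 0, 0], 1], [[0, 0, 7], [0, 0, 0], 1], [[0, 0, 7], [0, 0, 0], 1], [[0, 0, 7], [0, 0, 0], 1], [[0, 0, 7], [0, 0, 0], 1], [[0, 0, 4.4], [0, 0, 0], 1], [[0, 0, 0], [0, 0, 0], 1], [[0, 0, 0], [0, 0, 0], 1]])

```text
t: 7.23
tcp_pos: [0.5763, -0.098, 0.2434]
tool_rot: [0.777, 0.63, -0.001, -0.001]
force: [0.0, -0.3, -1.6]
finger_gap: 0.221
gripper_force: 78.7
```

Run:
```python
from h import *
go([.578,-.098,.13],-12);print(sense()['q'])
```

```text
tcp [ 0.5763 -0.098   0.2434] yawY -11.90 tilt deg [-0.14  0.07] gap 0.221 F [ 0.  -0.3 -1.6]
shift mm [  0.3   1.9 113.4] turn z 0.1
[-3.59650631e-01  4.69209898e-01  1.53021341e+00  2.61956429e-04
  1.14479221e+00 -1.52121569e-01]
```

Request:
play_rows(rows=[[[0, 0, 0], [0, 2, 10], 1], [[0, 0, 0], [0, 0, 15], 1], [[0, 0, 0], [0, 0, 20], 1], [[0, 0, 0], [0, 0, 20], 1], [[0, 0, 0], [0, 0, 20], 1], [[0, 0, 0], [0, 0, 15], 1], [[0, 0, 0], [0, 0, 10], 1], [[0, 0, 0], [0, 0, 0], 1], [[0, 0, 0], [0, 0, 0], 1]])

```text
t: 7.98
tcp_pos: [0.5788, -0.0987, 0.134]
tool_rot: [0.777, 0.629, -0.0, -0.001]
force: [0.1, -0.0, -0.1]
finger_gap: 0.22
gripper_force: 78.7
```

Run:
```python
from h import *
go([.578,-.098,.085],-12)
pt,dt=snapshot('top');ps,ds=snapshot('side')
A=cv2.resize(pt[150:270,370:450],None,fx=5,fy=5,interpolation=cv2.INTER_CUBIC)
B=cv2.resize(ps[90:210,155:235],None,fx=5,fy=5,interpolation=cv2.INTER_CUBIC)
cv2.imwrite('pics/c2.png',np.hstack([A,B])[:,:,::-1])
```

```text
tcp [ 0.5788 -0.0987  0.134 ] yawY -11.99 tilt deg [-0.07  0.03] gap 0.220 F [ 0.1 -0.  -0.1]
shift mm [ 0.6 -0.9 49. ] turn z 0.0
```

View pics/c2.png

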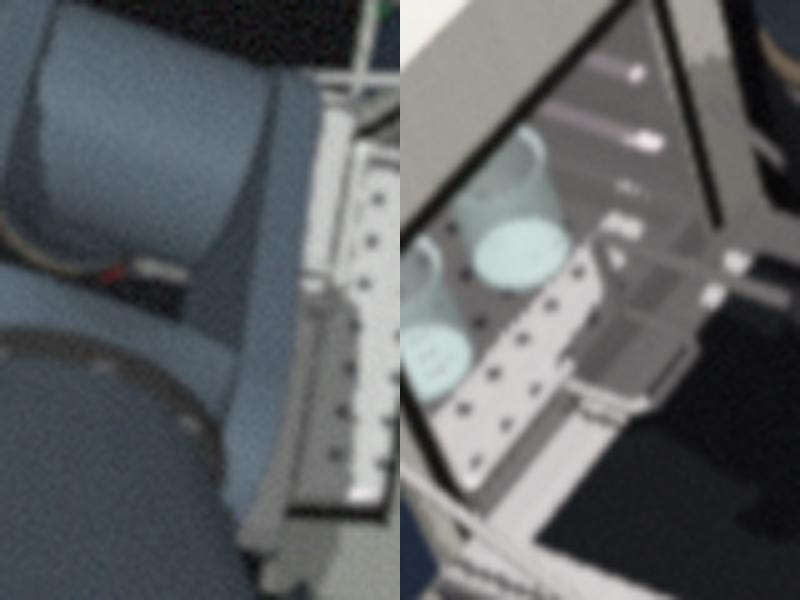

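Run:
```python
from h import *
c=get_calibration('side');s=sense();M=R.from_quat(s['tool_rot']).as_matrix();T=s['tcp_pos']
f=lambda P:np.round([400+(proj(c,P)[0]-155)*5,(proj(c,P)[1]-90)*5],0)
b=T-M[:,0]*.16+[0,0,.0097];tip=b-[0,0,.045]
print('bend',b,f(b),'tip',tip,f(tip),'midrod',f(T-M[:,0]*.1+[0,0,.0097]))
xo=np.array([-.208,-.978,0]);yo=np.array([.978,-.208,0]);L=np.array([.545,-.2543,.065])
for n,P in dict(ctr=L,outer=L-.023*xo,cornL=L-.023*xo+.015*yo,cornR=L-.023*xo-.015*yo,armL=L+.025*yo,armR=L-.025*yo).items(): print(n,f(P))
Q=lambda u,v,z:atz(c,155+(u-400)/5,90+v/5,z)
p=s
for n,(u,v,z) in dict(bend=(603,240,.1437),tip=(614,290,.0987),outer=(668,372,.065),cornerA=(645,405,.065),cornerB=(695,345,.065),tipfront=(605,370,.065)).items():
    P=Q(u,v,z); print(n,P,'rel loop x,y',((P-L)@xo)*1e3,((P-L)@yo)*1e3)
print(((tip-L)@xo)*1e3,((tip-L)@yo)*1e3)
```

```text
bend [ 0.54654337 -0.25561799  0.14520685] [591. 231.] tip [ 0.54654337 -0.25561799  0.10020685] [613. 299.] midrod [707. 271.]
ctr [634. 347.]
outer [675. 362.]
cornL [658. 385.]
cornR [692. 340.]
armL [605. 384.]
armR [662. 311.]
bend [ 0.54957115 -0.24906802  0.1437    ] rel loop x,y -6.06767614457163 3.3823298159135424
tip [ 0.53990929 -0.2582755   0.0987    ] rel loop x,y 4.946903252062247 -4.151807715739202
outer [ 0.55613418 -0.23313992  0.065     ] rel loop x,y -23.010464559199264 6.48792712732044
cornerA [ 0.57730935 -0.23661314  0.065     ] rel loop x,y -24.018097995876897 27.91967785475735
cornerB [ 0.53762159 -0.22643487  0.065     ] rel loop x,y -25.717388341159626 -13.012031168597723
tipfront [ 0.56110123 -0.26256299  0.065     ] rel loop x,y 4.732151985896106 17.46570329522649
0.9679732355971512 1.7835608719407836
```

The side crop shows the hook's bend at (603,240) and its tip at (614,290), above the hole. Both cameras put the loop's outer wire 23 mm before my estimated loop centre, so the hook can go straight down.

Request:
play_rows(rows=[[[0, 0, 0], [0, 2, 4], 1], [[0, 0, 0], [0, 0, 6], 1], [[0, 0, 0], [0, 0, 6], 1], [[0, 0, 0], [0, 0, 6], 1], [[0, 0, 0], [0, 0, 6], 1], [[0, 0, 0], [0, 0, 6], 1], [[0, 0, 0], [0, 0, 6], 1], [[0, 0, 0], [0, 0, 6], 1], [[0, 0, 0], [0, 0, 2], 1], [[0, 0, 0], [0, 0, 0], 1], [[0, 0, 0], [0, 0, 0], 1]])

```text
t: 9.0
tcp_pos: [0.581, -0.0993, 0.0865]
tool_rot: [0.777, 0.629, -0.0, -0.0]
force: [0.8, 0.3, -0.2]
finger_gap: 0.225
gripper_force: 78.7
```

Run:
```python
from h import *
go([.578,-.098,.085],-12)
ps,ds=snapshot('side')
B=cv2.resize(ps[90:210,155:235],None,fx=5,fy=5,interpolation=cv2.INTER_CUBIC)
cv2.imwrite('pics/c3.png',B[:,:,::-1])
```

```text
tcp [ 0.581  -0.0993  0.0865] yawY -12.01 tilt deg [-0.01  0.  ] gap 0.225 F [ 0.8  0.3 -0.2]
shift mm [ 0.6 -3.2  1.5] turn z -0.0
```

View pics/c3.png

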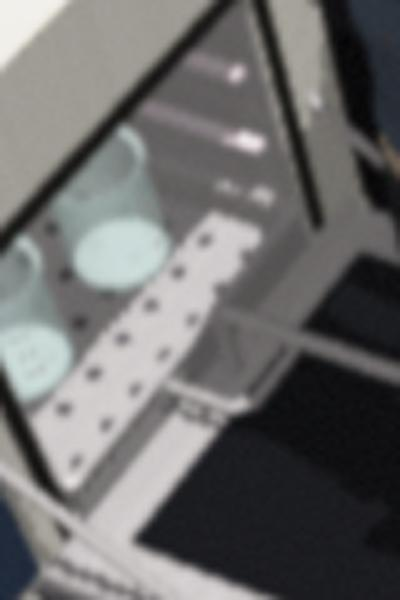

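The rod passes over the loop, bend at (212,310), and goes down into the hole without contact force. Now I'll pull along tool +x.

Request:
play_rows(rows=[[[0, 0, 0], [3, 0, 0], 1], [[0, 0, 0], [4, 0, 0], 1], [[0, 0, 0], [4, 0, 0], 1], [[0, 0, 0], [4, 0, 0], 1], [[0, 0, 0], [4, 0, 0], 1], [[0, 0, 0], [4, 0, 0], 1], [[0, 0, 0], [5, 0, 0], 1], [[0, 0, 0], [6, 0, 0], 1], [[0, 0, 0], [6, 0, 0], 1], [[0, 0, 0], [6, 0, 0], 1], [[0, 0, 0], [6, 0, 0], 1], [[0, 0, 0], [6, 0, 0], 1]])

```text
t: 10.05
tcp_pos: [0.5931, -0.042, 0.0867]
tool_rot: [0.777, 0.629, -0.0, 0.0]
force: [-0.1, -3.9, -1.5]
finger_gap: 0.219
gripper_force: 78.6
```

Request:
play_rows(rows=[[[0, 0, 0], [6, 0, 0], 1], [[0, 0, 0], [6, 0, 0], 1], [[0, 0, 0], [6, 0, 0], 1], [[0, 0, 0], [6, 0, 0], 1], [[0, 0, 0], [6, 0, 0], 1], [[0, 0, 0], [6, 0, 0], 1], [[0, 0, 0], [6, 0, 0], 1], [[0, 0, 0], [6, 0, 0], 1], [[0, 0, 0], [5, 0, 0], 1], [[0, 0, 0], [4, 0, 0], 1], [[0, 0, 0], [3, 0, 0], 1], [[0, 0, 0], [2, 0, 0], 1]])

```text
t: 11.05
tcp_pos: [0.6059, 0.0185, 0.0867]
tool_rot: [0.777, 0.629, -0.0, -0.0]
force: [-0.6, -4.3, -1.9]
finger_gap: 0.221
gripper_force: 78.6
```

Run:
```python
from h import *
go([.619,.079,.085],-12)
ps,ds=snapshot('side')
B=cv2.resize(ps[90:250,130:310],None,fx=4,fy=3.75,interpolation=cv2.INTER_CUBIC)
B=cv2.resize(ps[90:240,130:310],None,fx=4,fy=4,interpolation=cv2.INTER_CUBIC)
cv2.imwrite('pics/c4.png',B[:,:,::-1])
```

```text
tcp [0.6059 0.0185 0.0867] yawY -12.00 tilt deg [-0.01 -0.  ] gap 0.221 F [-0.6 -4.3 -1.9]
shift mm [61.9  0.2  1.7] turn z 0.0
```

View pics/c4.png

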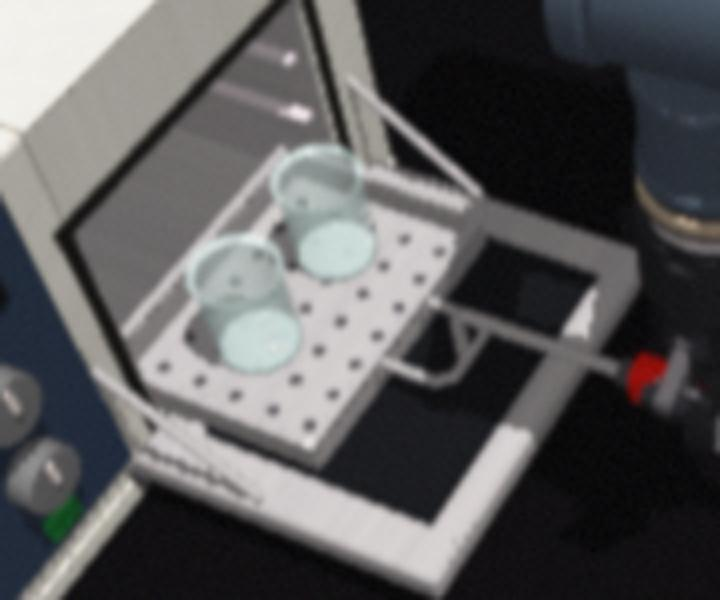

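The tray is sliding out square with both beakers upright. Its front rim runs from (312,452) to (478,225), and the door's free corners are (437,575) and (640,262).

Run:
```python
from h import *
c=get_calibration('side')
Q=lambda u,v,z:atz(c,130+u/4,90+v/4,z)
xo=np.array([-.208,-.978,0]);yo=np.array([.978,-.208,0]);D=np.array([.5637,-.184,.045])
for n,(u,v,z) in dict(trayFL=(312,450,.072),trayFR=(478,222,.072),doorFL=(437,572,.045),doorFR=(638,255,.045),loopcorner=(438,382,.065)).items():
    P=Q(u,v,z);print(n,P,np.round([(P-D)@xo*1e3,(P-D)@yo*1e3],1))
```

```text
trayFL [ 0.66433861 -0.19320832  0.072     ] [-11.9 100.3]
trayFR [ 0.48463406 -0.15393607  0.072     ] [-13.  -83.6]
doorFL [ 0.70937918 -0.11171143  0.045     ] [-101.   127.4]
doorFR [ 0.4673397  -0.06012298  0.045     ] [-101.1 -120. ]
loopcorner [ 0.60075308 -0.14297721  0.065     ] [-47.8  27.7]
```

Request:
play_rows(rows=[[[0, 0, 0], [3, 0, 0], 1], [[0, 0, 0], [5, 0, 0], 1], [[0, 0, 0], [6, 0, 0], 1], [[0, 0, 0], [6, 0, 0], 1], [[0, 0, 0], [6, 0, 0], 1], [[0, 0, 0], [6, 0, 0], 1], [[0, 0, 0], [6, 0, 0], 1], [[0, 0, 0], [6, 0, 0], 1], [[0, 0, 0], [6, 0, 0], 1], [[0, 0, 0], [5, 0, 0], 1], [[0, 0, 0], [3, 0, 0], 1], [[0, 0, 0], [1, 0, 0], 1]])

```text
t: 12.1
tcp_pos: [0.6182, 0.0765, 0.0867]
tool_rot: [0.777, 0.63, 0.0, -0.0]
force: [0.3, -4.5, -1.3]
finger_gap: 0.225
gripper_force: 78.6
```

Request:
play_rows(rows=[[[0, 0, 0], [-4, 0, 0], 1], [[0, 0, 0], [-6, 0, 0], 1], [[0, 0, 0], [-3, 0, 0], 1], [[0, 0, 0], [0, 0, 0], 1], [[0, 0, 0], [0, 0, 0], 1]])

```text
t: 12.52
tcp_pos: [0.6156, 0.0628, 0.0868]
tool_rot: [0.778, 0.629, 0.0, -0.0]
force: [-0.1, -0.4, -1.5]
finger_gap: 0.22
gripper_force: 78.7
```

Run:
```python
from h import *
go([.4635,.316,.247],109.4)
ps,ds=snapshot('side')
B=cv2.resize(ps[90:240,130:310],None,fx=4,fy=4,interpolation=cv2.INTER_CUBIC)
cv2.imwrite('pics/c5.png',B[:,:,::-1])
```

```text
tcp [0.6156 0.0628 0.0868] yawY -12.08 tilt deg [0.01 0.03] gap 0.220 F [-0.1 -0.4 -1.5]
shift mm [ 215.9 -201.7 -160.1] turn z -121.5
```

View pics/c5.png

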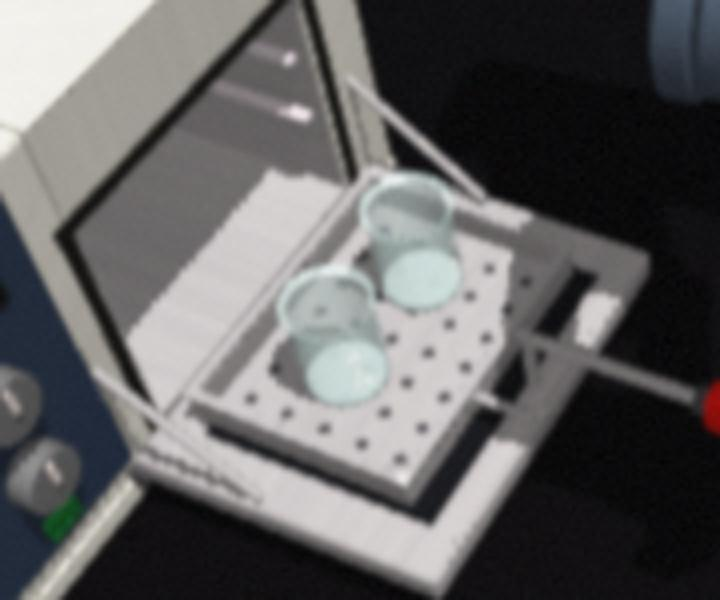

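The tray now lies on the door with both beakers standing. Its rim corners are near (407,488), (575,260), (190,405) and (370,170). I'll check that it is clear of the front plane.

Run:
```python
from h import *
c=get_calibration('side')
Q=lambda u,v,z:atz(c,130+u/4,90+v/4,z)
xo=np.array([-.208,-.978,0]);yo=np.array([.978,-.208,0]);D=np.array([.5637,-.184,.045])
for n,(u,v,z) in dict(FL=(407,486,.072),FR=(575,258,.072),BL=(190,402,.072),BR=(370,168,.072)).items():
    P=Q(u,v,z);print(n,np.round([(P-D)@xo*1e3,(P-D)@yo*1e3],1))
```

```text
FL [-71.2  99.8]
FR [-79.5 -81.6]
BL [ 67.6 100. ]
BR [ 70.1 -96.1]
```

Request:
play_rows(rows=[[[0, 0, 0], [0, 0, -4], 1], [[0, 0, 0], [0, 0, -8], 1], [[0, 0, 0], [0, 0, -10], 1], [[0, 0, 0], [0, 0, -16], 1], [[0, 0, 0], [0, 0, -20], 1], [[0, 0, 0], [0, 0, -20], 1], [[0, 0, 0], [0, 0, -20], 1], [[0, 0, 0], [0, 0, -20], 1], [[0, 0, 0], [0, 0, -20], 1], [[0, 0, 0], [0, 0, -15], 1], [[0, 0, 0], [0, 0, -7], 1], [[0, 0, 0], [0, 0, 0], 1]])

```text
t: 13.57
tcp_pos: [0.6167, 0.0632, 0.2497]
tool_rot: [0.777, 0.629, 0.002, 0.002]
force: [-0.1, 0.6, -2.5]
finger_gap: 0.223
gripper_force: 78.7
```

The tray is centred on the door to within a few millimetres. Now I'll take the hook back to its rest.

Request:
play_rows(rows=[[[0, 0, 0], [10, -9, 0], 1], [[0, 0, 0], [18, -17, 0], 1], [[0, 0, 0], [20, -19, 0], 1], [[0, 0, 0], [22, -20, 0], 1], [[0, 0, 0], [22, -20, 0], 1], [[0, 0, 0], [22, -20, 0], 1], [[0, 0, 0], [22, -20, 0], 1], [[0, 0, 0], [22, -20, 0], 1], [[0, 0, 0], [22, -20, 0], 1], [[0, 0, 0], [18, -18, 0], 1], [[0, 0, 0], [12, -12, 0], 1], [[0, 0, 0], [6, -6.7, 0], 1]])

```text
t: 14.57
tcp_pos: [0.4597, 0.3183, 0.2452]
tool_rot: [0.776, 0.63, -0.002, -0.001]
force: [-0.3, 0.3, -0.5]
finger_gap: 0.221
gripper_force: 78.7
```

Request:
play_rows(rows=[[[0, 0, -5], [0, 0, 0], 1], [[0, 0, -7], [0, 0, 0], 1], [[0, 0, -7], [0, 0, 0], 1], [[0, 0, -7], [0, 0, 0], 1], [[0, 0, -7], [0, 0, 0], 1], [[0, 0, -7], [0, 0, 0], 1], [[0, 0, -7], [0, 0, 0], 1], [[0, 0, -7], [0, 0, 0], 1], [[0, 0, -7], [0, 0, 0], 1]])

```text
t: 15.32
tcp_pos: [0.4623, 0.3159, 0.2456]
tool_rot: [0.348, 0.938, -0.001, -0.001]
force: [-0.2, -0.2, -0.3]
finger_gap: 0.225
gripper_force: 78.7
```

Request:
play_rows(rows=[[[0, 0, -7], [0, 0, 0], 1], [[0, 0, -7], [0, 0, 0], 1], [[0, 0, -7], [0, 0, 0], 1], [[0, 0, -7], [0, 0, 0], 1], [[0, 0, -7], [0, 0, 0], 1], [[0, 0, -7], [0, 0, 0], 1], [[0, 0, -7], [0, 0, 0], 1], [[0, 0, -7], [0, 0, 0], 1], [[0, 0, -4.5], [0, 0, 0], 1], [[0, 0, 0], [0, 0, 0], 1], [[0, 0, 0], [0, 0, 0], 1]])

```text
t: 16.23
tcp_pos: [0.4626, 0.316, 0.2459]
tool_rot: [-0.168, 0.986, -0.0, -0.001]
force: [0.1, 0.5, -1.5]
finger_gap: 0.221
gripper_force: 78.7
```

Run:
```python
from h import *
go([.4635,.316,.115],109.4)
ps,ds=snapshot('side');np.savez('s6.npz',p=ps,d=ds)
B=cv2.resize(ps[70:250,380:520],None,fx=3.3,fy=3.3,interpolation=cv2.INTER_CUBIC)
cv2.imwrite('pics/c6.png',B[:,:,::-1])
```

```text
tcp [0.4626 0.316  0.2459] yawY 109.35 tilt deg [-0.1  -0.05] gap 0.221 F [ 0.1  0.5 -1.5]
shift mm [ -1.2  -0.3 130.9] turn z -0.1
```

Request:
play_rows(rows=[[[0, 0, 0], [-1, 0, 8], 1], [[0, 0, 0], [0, 0, 15], 1], [[0, 0, 0], [0, 0, 20], 1], [[0, 0, 0], [0, 0, 20], 1], [[0, 0, 0], [0, 0, 20], 1], [[0, 0, 0], [0, 0, 20], 1], [[0, 0, 0], [0, 0, 15], 1], [[0, 0, 0], [0, 0, 8], 1], [[0, 0, 0], [0, 0, 5], 1], [[0, 0, 0], [0, 0, 0], 1], [[0, 0, 0], [0, 0, 0], 1]])

```text
t: 17.2
tcp_pos: [0.4645, 0.3168, 0.116]
tool_rot: [-0.169, 0.986, 0.0, 0.0]
force: [0.3, 0.6, -0.4]
finger_gap: 0.225
gripper_force: 78.7
```

Run:
```python
from h import *
go([.4635,.316,.0755],109.4)
```

```text
tcp [0.4645 0.3168 0.116 ] yawY 109.47 tilt deg [0.04 0.02] gap 0.225 F [ 0.3  0.6 -0.4]
shift mm [ 1.3 -0.5 40.5] turn z 0.1
```

Request:
play_rows(rows=[[[0, 0, 0], [1, -0.5, 6], 1], [[0, 0, 0], [0, 0, 6], 1], [[0, 0, 0], [0, 0, 6], 1], [[0, 0, 0], [0, 0, 6], 1], [[0, 0, 0], [0, 0, 6], 1], [[0, 0, 0], [0, 0, 4], 1], [[0, 0, 0], [0, 0, 3], 1], [[0, 0, 0], [0, 0, 2], 1], [[0, 0, 0], [0, 0, 0], 1], [[0, 0, 0], [0, 0, 0], 1]])

```text
t: 18.03
tcp_pos: [0.4634, 0.3159, 0.0767]
tool_rot: [-0.169, 0.986, 0.0, 0.0]
force: [0.4, -0.3, -0.9]
finger_gap: 0.223
gripper_force: 78.7
```

Run:
```python
from h import *
go([.4635,.316,.0755],109.4)
```

```text
tcp [0.4634 0.3159 0.0767] yawY 109.49 tilt deg [0. 0.] gap 0.223 F [ 0.4 -0.3 -0.9]
shift mm [-0.1  0.1  1.2] turn z 0.1
```

Request:
play_rows(rows=[[[0, 0, 0], [0, 0, 1], 1], [[0, 0, 0], [0, 0, 0], 0.76], [[0, 0, 0], [0, 0, 0], 0.72], [[0, 0, 0], [0, 0, 0], 0.65], [[0, 0, 0], [0, 0, 0], 0.5], [[0, 0, 0], [0, 0, 0], 0.3], [[0, 0, 0], [0, 0, 0], 0], [[0, 0, 0], [0, 0, 0], 0], [[0, 0, 0], [0, 0, 0], 0], [[0, 0, 0], [0, 0, 0], 0], [[0, 0, 0], [0, 0, 0], 0]], grip_force=20)

```text
t: 18.95
tcp_pos: [0.4633, 0.3159, 0.0757]
tool_rot: [-0.169, 0.986, -0.0, -0.0]
force: [-0.3, 0.7, 0.7]
finger_gap: 0.995
gripper_force: 0.0
```

Request:
play_rows(rows=[[[0, 0, 0], [0, 0, -5], 0], [[0, 0, 0], [0, 0, -10], 0], [[0, 0, 0], [0, 0, -15], 0], [[0, 0, 0], [0, 0, -20], 0], [[0, 0, 0], [0, 0, -20], 0], [[0, 0, 0], [0, 0, -20], 0], [[0, 0, 0], [0, 0, -20], 0], [[0, 0, 0], [0, 0, -20], 0], [[0, 0, 0], [0, 0, -10], 0], [[0, 0, 0], [0, 0, 0], 0]])

```text
t: 19.78
tcp_pos: [0.4649, 0.3166, 0.2189]
tool_rot: [-0.169, 0.986, 0.001, 0.003]
force: [0.3, 0.6, -0.4]
finger_gap: 0.997
gripper_force: 0.0
```

Run:
```python
from h import *
go([.4635,.316,.0755],109.4)
ps,ds=snapshot('side')
B=cv2.resize(ps[80:320,130:530],None,fx=2,fy=2,interpolation=cv2.INTER_CUBIC)
cv2.imwrite('pics/c7.png',B[:,:,::-1])
```

```text
tcp [0.4649 0.3166 0.2189] yawY 109.50 tilt deg [0.35 0.15] gap 0.997 F [ 0.3  0.6 -0.4]
shift mm [  2.4  -0.2 143.4] turn z 0.1
```

View pics/c7.png

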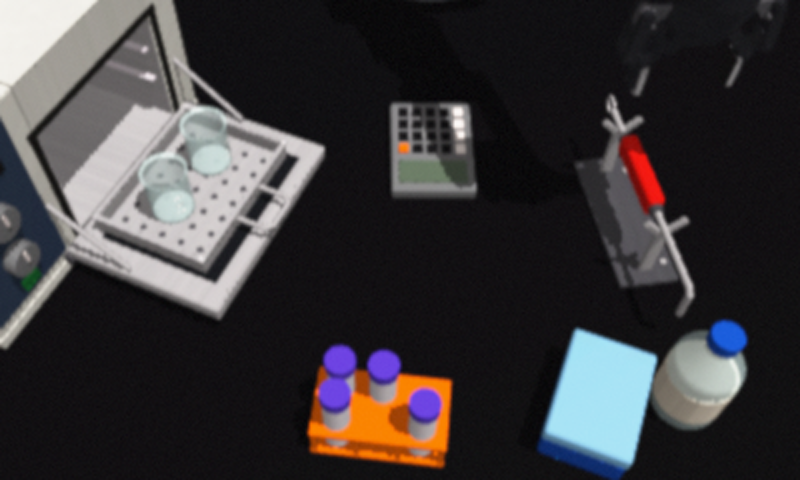

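The picture shows the hook in both forks (612,130 and 665,240) with its tip hanging down at (683,310). The tray is square on the door, both beakers are standing, and nothing else has moved.

```bash
python3 -c "
from station import *
print(sign_off())"
```

```text
the job is handed in; nothing more can be done
None
```

I drew the tray out square onto the open door with both beakers standing, laid the hook back in both forks of its rest with its tip down, and handed the job in at about 20 s; no verdict was returned.

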